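Make up the turning kit and the finishing kit

ROBOT

A 7-joint arm with a two-finger parallel gripper is mounted at the origin on the work surface. World frame = base frame: x ahead of the robot, y to its left, z up, the work surface at z = 0. Lengths are in m, angles in rad, forces in N, time in s.
With the tool pointing down it reaches from about 0.4 to 0.85 m from the base axis. Payload 10.4 kg.
Tool frame: the origin (TCP) lies at the very end of the fingers, on their centre line; the grasp point (between the pads) lies 19 mm behind it; z points along the fingers, y is the line along which they close (so a half turn about z gives the same grasp; the last joint's range is limited). The gripper opens to 85 mm and grips with 20 to 120 N. Pads are 22 mm wide; open, the fingers measure 114 mm over their backs; the gripper's body (76 mm by 85 mm) begins 54 mm behind the grasp point. The pads swing forward as they close: fully open they stand 13 mm farther back than shut.
Start: joints at [1.084, 0.332, -0.065, 1.46, 0.022, 1.35, -0.088], TCP at [0.28, -0.559, 0.231] pointing down, gripper open.
Joint ranges: [-2.6, 2.6], [-0.5, 2.12], [-1.47, 1.34], [0.16, 2.42], [-1.27, 4.41], [0.06, 2.06], [-2.6, 2.6]. Speed limits (rad/s): [2.22, 2.22, 2.79, 2.79, 3.14, 3.14, 3.14].

INTERFACE

Orientations are given as a unit quaternion [x, y, z, w].
In Python, from workcell import * gives the robot as it stands.
- The arm moves only by the tool step_arm, never from a script. Its argument "commands" is one flat list of numbers, 7 for each row, row after row: the finger opening in mm, from 0 to 85.4, then the shift along the world's x, y, z as a fraction of full scale, then the turn, a rotation vector about the world's x, y, z as a fraction of full scale. A call has exactly 10 rows; each row is the pose to reach, as a shift and turn from the pose commanded when the call began, turning the shorter way round; what a row does not reach only later rows make up. Full scale, the value 1, is 0.6 m for a shift and pi rad for a turn. A row lasts 1/8 s, in which the tool goes at most 62.5 mm and 10.7 degrees, less where a joint would pass 70% of its speed; a pose out of reach is approached as far as the arm can. A call with a number of a shift or a turn outside -1 to 1 is refused whole. A call with a gripper value outside its range is refused whole. The fingers move at their own pace and stop on an object; "squeeze" is the grip in N (left out, the last holds). Time passes only in rows, so rows that repeat a pose let the fingers close, or fill a call up. It gives the time, the measured TCP pose, the force, the opening and the grip force at its end, in the units of the state.
- get_obs(): the state, without advancing time (a new reading comes with each control period).
- camera(name): name is "scene" or "top" or "wrist"; returns the picture (480x640x3 uint8, red, green, blue); there is no depth.
- camera_params(name): a dict with "mtx" (3x3 intrinsics, pixels), "extrinsics" (4x4, takes a point from world to camera coordinates); the wrist camera has in their place "tool_from_camera" (4x4, takes a point from camera to tool coordinates, whose origin is the TCP and whose axes are the flange's). Camera axes: x right, y down, z forward; pixel columns grow to the right and rows downward; lengths in m; the calibration is good to about 2 mm. The wrist camera is an equidistant fisheye: a pixel r from the principal point sees the ray r / f radians off the axis. A picture is of the moment at which its call begins: read the wrist's pose just before it. camera_params takes no time and is no camera call.
- hand_in(): hands the job in; it is judged then, once.
The state is a dict: "clock": time; "joint_pos": joint angles; "joint_velocities": joint speeds; "tau": joint torques, N m; "position": TCP position; "ee_rot": TCP orientation; "ft_force": force on the tool from outside, world axes, zero at the start; "torque": the same for the moment, N m; "grip_width": opening from 0.0 (shut) to 1.0 (fully open); "grasp_force": force on a finger pad.
Only numpy, scipy, OpenCV 4.12 (cv2) and the standard library are available. Lean on these libraries where they do the work, as an engineer would, in place of code of your own. Each camera call takes 0.05 s, during which the arm holds its last target. There are 200 camera calls.

TASK

Make up two kits for the lathe bench. Red tray, for turning: the pale beech blank in the large compartment and the steel live centre in the small one; blue tray, for finishing: the sanding block in the longest compartment at one end, the loose turned spindle with the dark rings in the middle one and the yellow wax jar in the other end one. Stand each thing upright on the tray floor and let go of it; leave the walnut blank, the amber stain jar and the glue bottle standing where they are.

Things in the scene. Friction and masses are not known exactly. Their poses are not given: they have to be found in the camera images.
- tray_red: Red tray, fixed to the bench. Floor 4 mm thick; walls 5 mm thick, 12 mm high over the bench. Compartments 70 mm wide inside (y), in a row along x. 157 x 80 mm; large compartment 84 mm long, centred at x = -31.5 mm, y = 0 in the tray frame; small one 58 mm long, at x = +44.5 mm. Origin: centre of its underside, at bench level; x along the tray towards the small compartment, z up.
- tray_blue: Blue tray, fixed to the bench. Floor 4 mm thick; walls 5 mm thick, 12 mm high over the bench. Compartments 70 mm wide inside (y), in a row along x. 238 x 80 mm; longest, 88 mm, centred at x = -70 mm, y = 0 in the tray frame; middle, 60 mm, at x = +9 mm; other end, 70 mm, at x = +79 mm. Origin: centre of its underside, at bench level; x along the tray away from the longest, z up.
- beech_blank_mid (a point): Pale beech turning blank, a square bar 40 x 40 mm and 70 mm tall, standing on end. This point is its centre, half-way up; z points up, x and y are square to its faces.
- live_centre_mid (a point): Steel live centre for a lathe tailstock: a plain steel cylinder 40 mm in diameter and 42 mm high with a cone on top that ends in a blunt point, 64 mm tall in all, standing on its flat back with the point up. This point is on its axis 32 mm above its foot; z points up, it is round, so its yaw does not matter.
- spindle_mid (a point): The only turned spindle standing loose (others are in a side rack or in the lathe): pale wood with three thin dark rings, 80 mm tall, standing on its foot: foot 36 mm in diameter, a straight barrel 30 mm in diameter from 24 to 56 mm above the foot, a bead 30 mm in diameter at the top. This point is its centre, half-way up; z points up, it is round, so its yaw does not matter.
- sanding_block_mid (a point): Brown cork sanding block with a black rubber sole, 64 mm long (its x), 30 mm thick (its y), 60 mm tall, standing on its sole. This point is its centre, half-way up; z points up, x runs along its length.
- wax_jar_mid (a point): Yellow wax jar with a white lid, 62 mm tall: body 48 mm in diameter, lid (the top 18 mm) 49 mm. This point is its centre, half-way up; z points up, it is round, so its yaw does not matter.
- walnut_blank_mid (a point): Very dark brown walnut blank, the same size as the beech one (40 x 40 mm, 70 mm tall); not part of any kit. This point is its centre, half-way up; z points up, x and y are square to its faces.
- stain_jar_mid (a point): Amber stain jar with a black lid, the same size as the wax jar (62 mm tall, 48 to 49 mm in diameter); not part of any kit. This point is its centre, half-way up; z points up, it is round, so its yaw does not matter.
- glue_bottle_mid (a point): White glue bottle with a green band and an orange pointed nozzle, 86 mm tall, 44 mm in diameter; not part of any kit. This point is its centre, half-way up; z points up, it is round, so its yaw does not matter.
Things that resemble listed ones, but are neither listed nor needed, are in the scene too. What is shaped like the part that bears live_centre_mid but purple or turquoise is not meant.

How it is judged:
By the outcome, as a careful person would: the job done as asked, in the order asked, and still so for the second after the job is handed in, with the robot touching nothing.
It also fails if it takes over 128 s, if anything falls off the work surface, if the arm or the gripper's body presses on something with over 40 N, if the wrist force passes 120 N, or if a joint passes its speed limit or range.

## Working session

There is one attempt and no reset: what is moved stays moved. The work goes in short steps, Python scripts to look and compute and a tool call to move; the robot and the scene stay as the last step left them, time stands still between calls to the robot, and variables do not carry over. Pictures are saved under pics/ and viewed, at most 14 in all, crops included, and the job is handed in when it is done.

Besides the shell and the picture viewer there is one more tool, called after ">>>" as name(argument=value, ...), one argument or row to a line, values as JSON. step_arm: Moves the arm, as the interface text tells. Its arguments: {"type":"object","properties":{"commands":{"type":"array","items":{"type":"number"}},"squeeze":{"type":"number"}},"required":["commands"]}

```bash
mkdir -p pics; ls; python3 - <<'E'
from workcell import *
import cv2
print(get_obs())
for n in("scene","top"):
    cv2.imwrite(f"pics/{n}0.png",camera(n)[...,::-1]); p=camera_params(n); print(n,p)
print(camera_params("wrist"))
E
```

```text
pics
{'clock': 0.0, 'joint_pos': array([ 1.084395  ,  0.33288407, -0.06471587,  1.46094382,  0.02161336,
        1.34990772, -0.08852452]), 'joint_velocities': array([-0.0007361 , -0.00224122,  0.00181888, -0.00135833,  0.00079388,
       -0.00030781,  0.00022019]), 'tau': array([-3.84793311e-04, -6.25446010e+01,  4.92437545e-02, -3.91610920e+01,
        1.63392123e-02,  9.93128924e-03,  1.70699184e-05]), 'position': array([ 0.27942375, -0.55863448,  0.23050717]), 'ee_rot': array([ 9.73229411e-01,  2.29834703e-01, -2.02667025e-04, -6.94424531e-04]), 'ft_force': array([ 0.12851586, -0.84137967, -0.05631069]), 'torque': array([-0.00395124,  0.01192759,  0.04374225]), 'grasp_force': 0.0, 'grip_width': 0.9999891240097482}
scene {'mtx': array([[486.56999541,   0.        , 317.29280663],
       [  0.        , 486.56999541, 244.78871475],
       [  0.        ,   0.        ,   1.        ]]), 'extrinsics': array([[-0.85722241,  0.51486488,  0.00915892,  0.51673851],
       [ 0.36293206,  0.61668895, -0.69855211, -0.18418264],
       [-0.36530816, -0.59549046, -0.71550057,  1.20770008],
      
[... 308 characters left out ...]
0.99509827,  0.00570372, -0.09872635,  0.60079633],
       [ 0.09865613, -0.01150339, -0.99505509,  0.95669101],
       [ 0.        ,  0.        ,  0.        ,  1.        ]])}
{'mtx': array([[371.64829954,   0.        , 320.62650101],
       [  0.        , 371.64829954, 240.78509933],
       [  0.        ,   0.        ,   1.        ]]), 'tool_from_camera': array([[ 6.63716750e-04, -9.65705890e-01, -2.59637619e-01,
         6.49982313e-02],
       [ 9.99999604e-01,  7.95079534e-04, -4.00929968e-04,
         6.67267611e-04],
       [ 5.93612989e-04, -2.59637250e-01,  9.65706035e-01,
        -1.42022502e-01],
       [ 0.00000000e+00,  0.00000000e+00,  0.00000000e+00,
         1.00000000e+00]])}
```

View pics/top0.png

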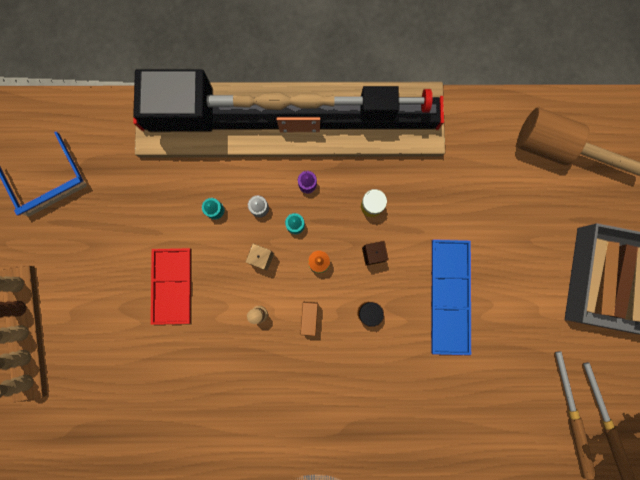

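View pics/scene0.png

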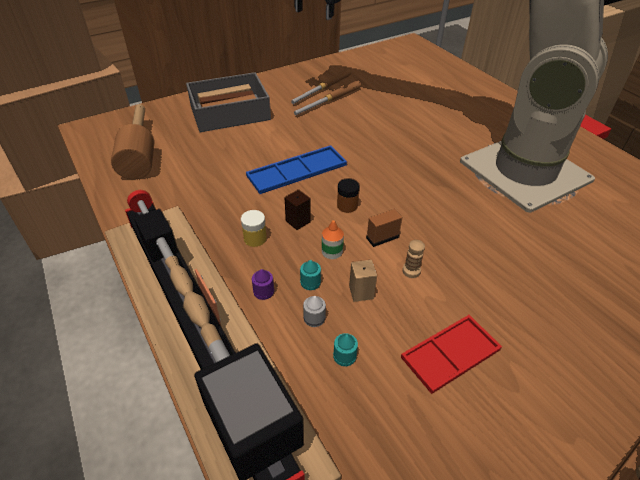

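The top view shows live-centre lookalikes at (212,208) and (295,223) in turquoise, (307,181) in purple and (258,205) in grey steel. The grey one fits. The loose spindle is at (257,316); the others are in the left-hand rack and the lathe. The beech is at (260,257) and the walnut at (375,253). The sanding block is at (309,319). The wax jar with its white lid is at (374,202), the stain jar with its black lid at (371,314) and the glue at (319,261). I'll confirm this in a crop.

```bash
python3 - <<'E'
import cv2
im=cv2.imread("pics/top0.png")
cv2.imwrite("pics/crop1.png",cv2.resize(im[165:365,145:405],None,fx=3,fy=3,interpolation=cv2.INTER_CUBIC))
E
```

```text
(no output)
```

View pics/crop1.png

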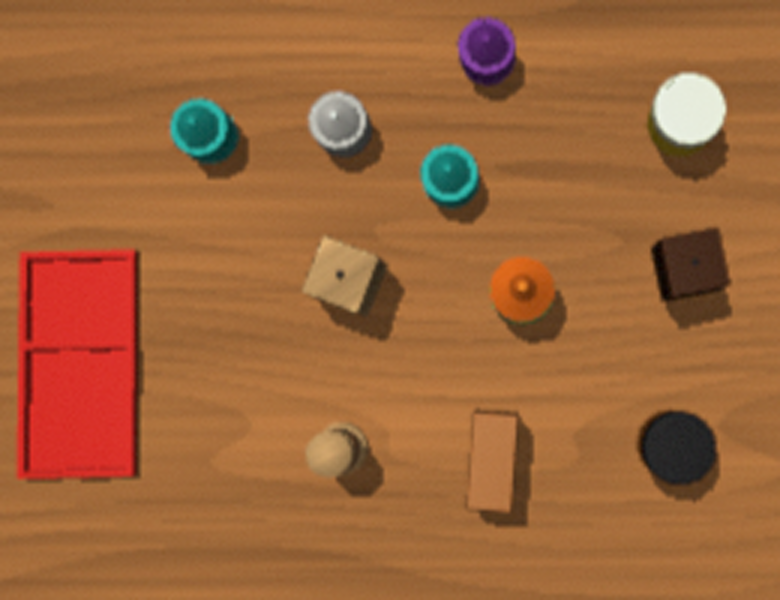

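The crop confirms the identities: grey steel live centre at crop (338,122), beech with its centre dot at (340,274), spindle at (331,453), sanding block at (493,461) and wax lid at (690,109). In the red tray the small compartment is the far one (top of the image).

```bash
cat > h.py <<'E'
import numpy as np, cv2
from scipy.spatial.transform import Rotation as R
from workcell import *
def ray(name,uv,obs=None):
    p=camera_params(name); uv=np.atleast_2d(np.float64(uv)); K=p["mtx"]
    d=(uv-K[:2,2])/K[0,0]
    if name=="wrist":
        r=np.linalg.norm(d,axis=1,keepdims=True); d=np.hstack([d*np.sinc(r/np.pi),np.cos(r)])
        T=np.eye(4); T[:3,:3]=R.from_quat(obs["ee_rot"]).as_matrix(); T[:3,3]=obs["position"]; T=T@p["tool_from_camera"]
    else:
        d=np.hstack([d,np.ones((len(d),1))]); T=np.linalg.inv(p["extrinsics"])
    return T[:3,3],d@T[:3,:3].T
def plane(name,uv,z,obs=None):
    o,d=ray(name,uv,obs); return (o+d*((z-o[2])/d[:,2])[:,None])[:,:2]
E
python3 - <<'E'
from h import *
np.set_printoptions(precision=4,suppress=True)
im=cv2.imread("pics/top0.png"); sc=cv2.imread("pics/scene0.png")
c=lambda *p:np.array(p)/3+[145,165]
for n,p,z in [("beech",c((324,237),(383,259),(359,312),(304,287)),.07),("sand",c((474,410),(518,412),(513,513),(468,509)),.06)]:
    w=plane("top",p,z); e=np.roll(w,-1,0)-w; print(n,w.mean(0),np.linalg.norm(e,axis=1),np.degrees(np.arctan2(e[:,1],e[:,0])))
for n,p,z in [("beechdot",(340,274),.07),("live",(338,122),.042),("livetip",(335,116),.064),("spin",(331,453),.078),("wax",(690,109),.062),("stain",(679,448),.062),("glue",(523,286),.086),("waln",(695,262),.07),("turqL",(201,129),.042),("turqR",(449,175),.042),("purple",(487,50),.042)]:
    print(n,plane("top",c(p),z)[0])
for n,lo,hi in [("red",(0,0,120),(90,90,255)),("blue",(120,40,0),(255,140,80))]:
  for nm,I in (("top",im),("scene",sc)):
    m=cv2.inRange(I,lo,hi); k,l,s,ce=cv2.connectedComponentsWithStats(m)
    i=[j for j in range(1,k) if s[j,4]>1500 and (nm=="scene" or 150<=s[j,0]<500) and s[j,1]>120]
    for j in i:
        ct=cv2.findContours((l==j).astype('u1'),0,1)[0]; ct=max(ct,key=len)[:,0]
        w=plane(nm,ct,.012); (q,sz,a)=cv2.minAreaRect((w*1000).astype('f4')); print(n,nm,s[j],q,sz,a)
E
```

```text
beech [0.5694 0.1064] [0.0418 0.0383 0.04   0.0355] [-110.8012  155.8247   65.2908  -21.3611]
sand [0.4459 0.0076] [0.0291 0.0659 0.0297 0.0647] [-92.99   176.7977  84.5435  -3.6659]
beechdot [0.5692 0.1081]
live [0.6758 0.1135]
livetip [0.676  0.1128]
spin [0.4527 0.1122]
wax [ 0.68   -0.1263]
stain [ 0.4534 -0.1149]
glue [ 0.5596 -0.0126]
waln [ 0.5758 -0.1267]
turqL [0.6714 0.2073]
turqR [0.6387 0.0373]
purple [0.7257 0.011 ]
red top [ 150  248   42   78 2954] (512.0067138671875, 297.93115234375) (161.5676727294922, 84.49781036376953) 1.6389302015304565
red scene [ 401  314  101   77 3561] (514.959228515625, 300.70550537109375) (158.8926544189453, 82.5077896118164) 0.8247321844100952
blue top [ 432  240   39  115 4245] (486.52618408203125, -288.6075439453125) (79.26522827148438, 237.76441955566406) 87.83609008789062
blue scene [ 246  146  100   45 1589] (489.77911376953125, -287.2391052246094) (77.96326446533203, 236.55360412597656) 88.2369613647461
```

>>> step_arm(
  commands=[85, 0.37, 0.85, 0, 0, 0, 0.59, 85, 0.37, 0.85, 0, 0, 0, 0.59, 85, 0.37, 0.85, 0, 0, 0, 0.59, 85, 0.37, 0.85, 0, 0, 0, 0.59, 85, 0.37, 0.85, 0, 0, 0, 0.59, 85, 0.37, 0.85, 0, 0, 0, 0.59, 85, 0.37, 0.85, 0, 0, 0, 0.59, 85, 0.37, 0.85, 0, 0, 0, 0.59, 85, 0.37, 0.85, 0, 0, 0, 0.59, 85, 0.37, 0.85, 0, 0, 0, 0.59],
  squeeze=50,
)

```text
clock: 1.35
position: [0.5024, -0.0439, 0.2313]
ee_rot: [0.394, 0.919, 0.001, -0.0]
ft_force: [0.7, -0.1, 0.2]
grip_width: 0.995
grasp_force: 0.0
```

```bash
python3 - <<'E'
from h import *
o=get_obs(); im=camera("wrist"); cv2.imwrite("pics/w1.png",im[...,::-1]); np.save("w1.npy",np.r_[o["position"],o["ee_rot"]]); print(np.load("w1.npy"),o["joint_pos"])
E
```

```text
[ 5.02441054e-01 -4.38509900e-02  2.31258726e-01  3.94394437e-01
  9.18940782e-01  8.98314773e-04 -2.45601007e-04] [ 0.59522203  0.11173438 -0.63399481  1.74567081  0.06658802  1.30600682
  0.70675874]
```

View pics/w1.png

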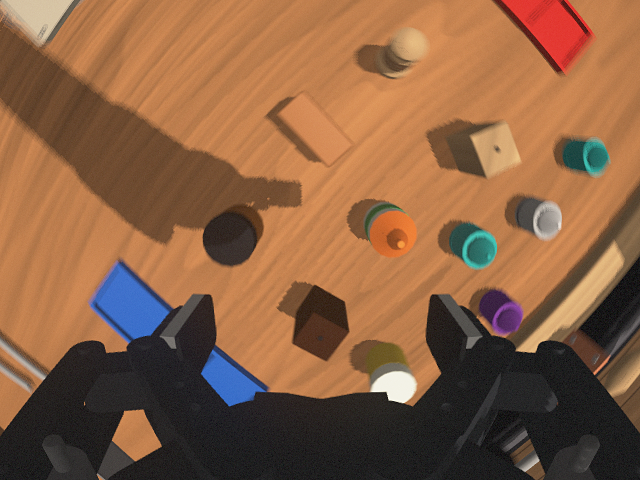

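Wrist view: beech with its dot at (497,149), live centre at about (546,214), sanding-block top near (316,128), spindle top at (410,44) and wax lid at (393,382).

```bash
python3 - <<'E'
from h import *
np.set_printoptions(precision=4,suppress=True)
w=np.load("w1.npy"); o=dict(position=w[:3],ee_rot=w[3:])
for n,p,z in [("beech",[(502,122),(520,160),(488,177),(471,135)],.07),("sand",[(302,92),(353,145),(330,166),(281,110)],.06)]:
    q=plane("wrist",p,z,o); e=np.roll(q,-1,0)-q; print(n,q.mean(0),np.linalg.norm(e,axis=1),np.degrees(np.arctan2(e[:,1],e[:,0])))
for n,p,z in [("dot",(497,149),.07),("livetip",(548,218),.064),("spin",(411,42),.078),("wax",(393,383),.062)]: print(n,plane("wrist",p,z,o)[0])
E
```

```text
beech [0.5666 0.1099] [0.0383 0.0366 0.04   0.0333] [ -14.143  -108.4134  160.864    68.4925]
sand [0.4457 0.0103] [0.0618 0.0263 0.0628 0.0231] [ -2.9606 -93.3944 174.1447  84.2807]
dot [0.5677 0.1104]
livetip [0.6588 0.1121]
spin [0.4505 0.1154]
wax [ 0.6746 -0.1163]
```

>>> step_arm(
  commands=[85, 0.111, 0.263, 0, 0, 0, 0.146, 85, 0.111, 0.263, 0, 0, 0, 0.146, 85, 0.111, 0.263, -0.1, 0, 0, 0.146, 85, 0.111, 0.263, -0.14, 0, 0, 0.146, 85, 0.111, 0.263, -0.2, 0, 0, 0.146, 85, 0.111, 0.263, -0.27, 0, 0, 0.146, 85, 0.111, 0.263, -0.345, 0, 0, 0.146, 85, 0.111, 0.263, -0.345, 0, 0, 0.146, 20, 0.111, 0.263, -0.345, 0, 0, 0.146, 20, 0.111, 0.263, -0.345, 0, 0, 0.146],
)

```text
clock: 2.65
position: [0.5695, 0.1089, 0.0264]
ee_rot: [0.182, 0.983, 0.0, 0.001]
ft_force: [0.3, 0.7, 0.4]
grip_width: 0.596
grasp_force: 0.0
```

>>> step_arm(
  commands=[20, 0, 0, 0, 0, 0, 0, 20, 0, 0, 0, 0, 0, 0, 20, 0, 0, 0, 0, 0, 0, 20, 0, 0, 0, 0, 0, 0, 20, 0, 0, 0.1, 0, 0, 0, 20, 0, 0, 0.15, 0, 0, 0, 20, 0, 0, 0.15, 0, 0, 0, 20, 0, 0.1, 0.15, 0, 0, 0.06, 20, -0.05, 0.2, 0.15, 0, 0, 0.117, 20, -0.05, 0.2, 0.15, 0, 0, 0.117],
)

```text
clock: 3.9
position: [0.5347, 0.2342, 0.1139]
ee_rot: [-0.006, 1.0, 0.001, -0.001]
ft_force: [-0.5, -1.5, -1.8]
grip_width: 0.461
grasp_force: 51.1
```

>>> step_arm(
  commands=[20, -0.093, 0.115, 0, 0, 0, 0, 20, -0.093, 0.115, 0, 0, 0, 0, 20, -0.093, 0.115, -0.06, 0, 0, 0, 20, -0.093, 0.115, -0.11, 0, 0, 0, 20, -0.093, 0.115, -0.13, 0, 0, 0, 20, -0.093, 0.115, -0.142, 0, 0, 0, 20, -0.093, 0.115, -0.142, 0, 0, 0, 20, -0.093, 0.115, -0.142, 0, 0, 0, 20, -0.093, 0.115, -0.142, 0, 0, 0, 20, -0.093, 0.115, -0.142, 0, 0, 0],
)

```text
clock: 5.15
position: [0.483, 0.2981, 0.0301]
ee_rot: [-0.001, 1.0, 0.0, 0.001]
ft_force: [-1.9, -1.4, 6.6]
grip_width: 0.463
grasp_force: 51.7
```

>>> step_arm(
  commands=[65, 0, 0, 0, 0, 0, 0, 65, 0, 0, 0, 0, 0, 0, 65, 0, 0, 0.1, 0, 0, 0, 65, 0, 0, 0.2, 0, 0, 0, 65, 0.1, -0.1, 0.236, 0, 0, 0, 65, 0.2, -0.2, 0.236, 0, 0, 0, 65, 0.28, -0.27, 0.236, 0, 0, 0, 65, 0.323, -0.309, 0.236, 0, 0, 0, 65, 0.323, -0.309, 0.236, 0, 0, 0, 65, 0.323, -0.309, 0.236, 0, 0, 0],
)

```text
clock: 6.4
position: [0.6769, 0.1109, 0.1699]
ee_rot: [0.0, 1.0, 0.0, -0.0]
ft_force: [-0.3, 1.4, 0.1]
grip_width: 0.757
grasp_force: 0.0
```

```bash
python3 - <<'E'
from h import *
o=get_obs(); im=camera("wrist"); cv2.imwrite("pics/w2.png",im[...,::-1]); np.save("w2.npy",np.r_[o["position"],o["ee_rot"]])
E
```

```text
(no output)
```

View pics/w2.png

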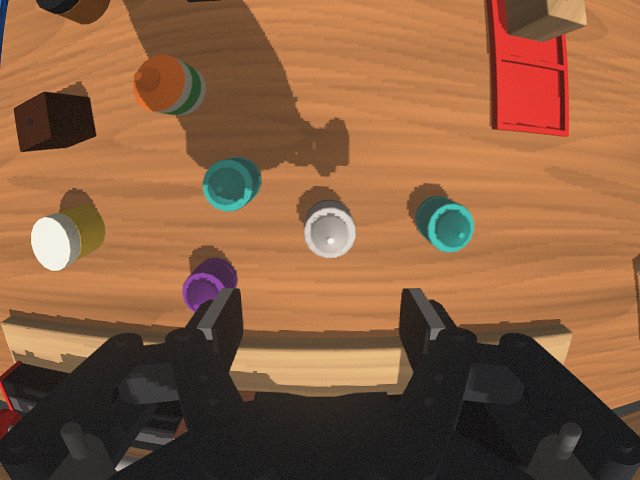

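The beech stands in the large red compartment. The live centre's tip is at (331,239) and its rim at (329,229). The red tray's far corners are at (491,128) and (568,135).

```bash
python3 - <<'E'
from h import *
np.set_printoptions(precision=4,suppress=True)
w=np.load("w2.npy"); o=dict(position=w[:3],ee_rot=w[3:])
print(w)
for n,p,z in [("tip",(331,239),.064),("rim",(329,229),.042),("wax",(52,242),.062),("c1",(491,128),.012),("c2",(568,135),.012),("divL",(500,61),.012),("divR",(566,68),.012),("purple",(203,291),.06)]: print(n,plane("wrist",p,z,o)[0])
E
```

```text
[ 0.6769  0.1109  0.1699  0.0004  1.      0.0001 -0.0004]
tip [0.6763 0.1174]
rim [0.6744 0.1165]
wax [ 0.6791 -0.1182]
c1 [0.5918 0.2559]
c2 [0.5893 0.3414]
divL [0.531  0.2651]
divR [0.5249 0.339 ]
purple [0.7181 0.0208]
```

>>> step_arm(
  commands=[65, 0, 0.004, -0.1, 0, 0, 0, 65, 0, 0.004, -0.18, 0, 0, 0, 65, 0, 0.004, -0.23, 0, 0, 0, 65, 0, 0.004, -0.263, 0, 0, 0, 65, 0, 0.004, -0.263, 0, 0, 0, 20, 0, 0.004, -0.263, 0, 0, 0, 20, 0, 0.004, -0.263, 0, 0, 0, 20, 0, 0.004, -0.263, 0, 0, 0, 20, 0, 0.004, -0.263, 0, 0, 0, 20, 0, 0.004, -0.263, 0, 0, 0],
)

```text
clock: 7.7
position: [0.6773, 0.1156, 0.0151]
ee_rot: [-0.001, 1.0, 0.001, 0.001]
ft_force: [-0.5, 0.3, 6.4]
grip_width: 0.454
grasp_force: 50.8
```

>>> step_arm(
  commands=[20, 0, 0, 0.1, 0, 0, 0, 20, 0, 0, 0.17, 0, 0, 0, 20, -0.05, 0.08, 0.17, 0, 0, 0, 20, -0.12, 0.18, 0.17, 0, 0, 0, 20, -0.17, 0.28, 0.17, 0, 0, 0, 20, -0.194, 0.306, 0.12, 0, 0, 0, 20, -0.194, 0.306, 0.06, 0, 0, 0, 20, -0.194, 0.306, 0.025, 0, 0, 0, 20, -0.194, 0.306, 0.008, 0, 0, 0, 20, -0.194, 0.306, 0.008, 0, 0, 0],
)

```text
clock: 8.95
position: [0.5609, 0.2981, 0.0188]
ee_rot: [-0.0, 1.0, 0.0, 0.001]
ft_force: [0.7, 0.5, -3.6]
grip_width: 0.452
grasp_force: 53.0
```

>>> step_arm(
  commands=[20, 0, 0, -0.002, 0, 0, 0, 60, 0, 0, -0.002, 0, 0, 0, 60, 0, 0, -0.002, 0, 0, 0, 60, 0, 0, 0.08, 0, 0, 0, 60, 0, 0, 0.16, 0, 0, 0, 60, -0.03, -0.08, 0.26, 0, 0, -0.06, 60, -0.07, -0.16, 0.26, 0, 0, -0.12, 60, -0.1, -0.25, 0.26, 0, 0, -0.18, 60, -0.14, -0.35, 0.26, 0, 0, -0.24, 60, -0.16, -0.43, 0.26, 0, 0, -0.3],
)

```text
clock: 10.2
position: [0.4629, 0.0382, 0.1742]
ee_rot: [0.454, 0.891, -0.0, 0.001]
ft_force: [0.9, -0.3, -0.2]
grip_width: 0.7
grasp_force: 0.0
```

>>> step_arm(
  commands=[60, -0.029, -0.053, 0, 0, 0, -0.06, 60, -0.029, -0.053, 0, 0, 0, -0.12, 60, -0.029, -0.053, 0, 0, 0, -0.18, 60, -0.029, -0.053, 0, 0, 0, -0.24, 60, -0.029, -0.053, 0, 0, 0, -0.3, 60, -0.029, -0.053, 0, 0, 0, -0.36, 60, -0.029, -0.053, 0, 0, 0, -0.42, 60, -0.029, -0.053, 0, 0, 0, -0.48, 60, -0.029, -0.053, 0, 0, 0, -0.54, 60, -0.029, -0.053, 0, 0, 0, -0.59],
)

```text
clock: 11.45
position: [0.4466, 0.0087, 0.174]
ee_rot: [0.985, 0.173, 0.0, 0.0]
ft_force: [-0.1, 0.7, 0.5]
grip_width: 0.7
grasp_force: 0.0
```

```bash
python3 - <<'E'
from h import *
o=get_obs(); im=camera("wrist"); cv2.imwrite("pics/w3.png",im[...,::-1]); np.save("w3.npy",np.r_[o["position"],o["ee_rot"]]); print(np.load("w3.npy"),o["joint_pos"])
E
```

```text
[4.46579476e-01 8.69880889e-03 1.73994730e-01 9.84988609e-01
 1.72618921e-01 3.43572001e-04 1.75931764e-04] [ 0.51687326  0.01460607 -0.63452242  1.95597735  0.00973028  1.17316308
 -1.34518057]
```

View pics/w3.png

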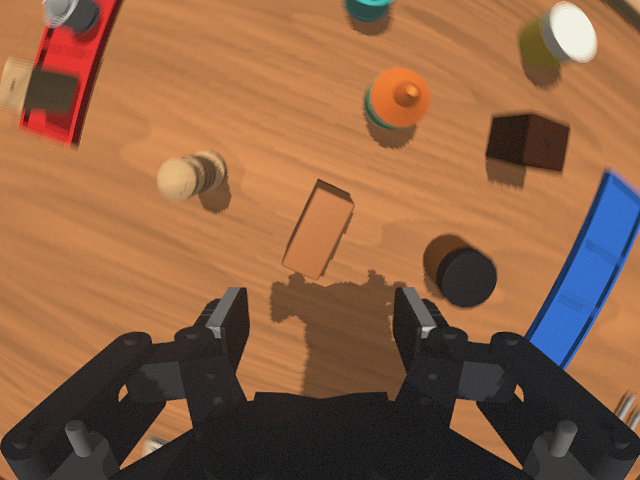

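Both red-tray items stand in their compartments at upper left. The sanding-block top corners are about (316,189), (354,204), (320,279) and (282,264), with the spindle top at (178,180).

```bash
python3 - <<'E'
from h import *
np.set_printoptions(precision=4,suppress=True)
w=np.load("w3.npy"); o=dict(position=w[:3],ee_rot=w[3:])
q=plane("wrist",[(316,189),(354,204),(320,279),(282,264)],.06,o); e=np.roll(q,-1,0)-q; print(q.mean(0),np.linalg.norm(e,axis=1),np.degrees(np.arctan2(e[:,1],e[:,0])))
print(plane("wrist",(178,180),.078,o))
im=cv2.imread("pics/top0.png")
m=cv2.inRange(im,(120,40,0),(255,140,80)); print(im[236:360,451,0])
for r in (241,278,309,354): print(r,plane("top",(451,r),.012))
E
```

```text
[0.4466 0.0103] [0.0285 0.0606 0.03   0.0601] [-91.6414 176.8119  87.1918  -4.64  ]
[[0.455  0.1132]]
[ 65  61  62  93 153 178 142 139 184 190 191 190 188 189 188 187 189 189
 190 190 187 187 188 188 190 187 188 189 188 187 187 188 190 190 189 188
 189 186 188 189 188 168 150 187 190 189 187 188 189 189 189 191 189 189
 188 190 189 188 188 188 189 189 189 191 189 190 187 186 189 189 188 190
 176 135 141 186 190 189 189 187 188 187 189 189 188 188 189 185 190 187
 185 187 190 185 186 188 188 186 188 188 186 187 188 189 187 187 187 188
 186 186 187 185 186 187 185 170 155 176 135  54  53  56  57  58]
241 [[ 0.6034 -0.2923]]
278 [[ 0.5252 -0.2896]]
309 [[ 0.4606 -0.2875]]
354 [[ 0.3683 -0.2843]]
```

>>> step_arm(
  commands=[60, 0, 0.001, 0, 0, 0, -0.06, 60, 0, 0.001, 0, 0, 0, -0.12, 60, 0, 0.001, -0.1, 0, 0, -0.13, 60, 0, 0.001, -0.18, 0, 0, -0.13, 60, 0, 0.001, -0.23, 0, 0, -0.13, 60, 0, 0.001, -0.255, 0, 0, -0.13, 60, 0, 0.001, -0.255, 0, 0, -0.13, 10, 0, 0.001, -0.255, 0, 0, -0.13, 10, 0, 0.001, -0.255, 0, 0, -0.13, 10, 0, 0.001, -0.255, 0, 0, -0.13],
)

```text
clock: 12.75
position: [0.4476, 0.0092, 0.022]
ee_rot: [1.0, -0.028, 0.001, 0.0]
ft_force: [-0.9, -0.8, 5.7]
grip_width: 0.344
grasp_force: 49.9
```

>>> step_arm(
  commands=[10, 0, 0, 0, 0, 0, 0, 10, 0, 0, 0, 0, 0, 0, 10, 0, 0, 0.1, 0, 0, 0, 10, 0, 0, 0.18, 0, 0, 0, 10, 0, 0, 0.22, 0, 0, 0, 10, -0.01, -0.08, 0.22, 0, 0, 0, 10, -0.02, -0.16, 0.22, 0, 0, 0.008, 10, -0.03, -0.26, 0.22, 0, 0, 0.008, 10, -0.05, -0.34, 0.22, 0, 0, 0.008, 10, -0.05, -0.34, 0.22, 0, 0, 0.008],
)

```text
clock: 14.0
position: [0.4151, -0.1984, 0.1531]
ee_rot: [1.0, -0.018, 0.0, 0.001]
ft_force: [0.2, 0.4, -1.0]
grip_width: 0.344
grasp_force: 49.7
```

```bash
python3 - <<'E'
from h import *
o=get_obs(); im=camera("wrist"); cv2.imwrite("pics/w4.png",im[...,::-1]); np.save("w4.npy",np.r_[o["position"],o["ee_rot"]]); print(np.load("w4.npy"),o["joint_pos"])
E
```

```text
[ 4.15135690e-01 -1.98409819e-01  1.53133975e-01  9.99829612e-01
 -1.84515151e-02  1.05878620e-04  5.25701018e-04] [ 0.76791345  0.05710239 -0.4308391   1.96025047  0.02739959  1.12906213
 -1.28171146]
```

View pics/w4.png

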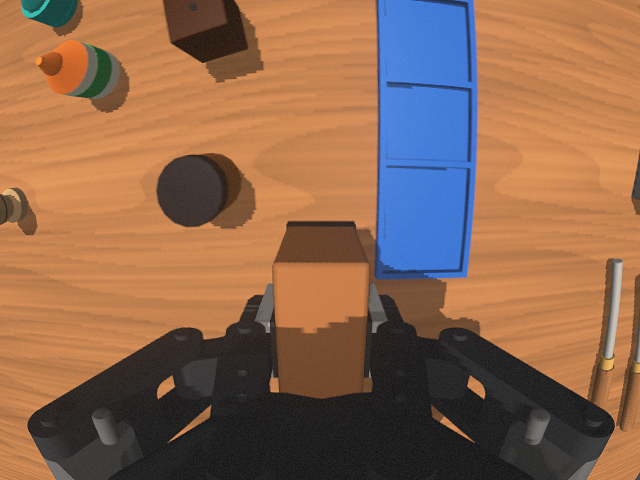

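The block is held upright. The blue tray's near corners are at (376,276) and (468,276), and its dividers at rows ~163 and ~86. The longest compartment is the near one.

```bash
python3 - <<'E'
from h import *
np.set_printoptions(precision=4,suppress=True)
w=np.load("w4.npy"); o=dict(position=w[:3],ee_rot=w[3:])
print(plane("wrist",[(376,276),(468,276),(386,163),(471,162),(388,85),(473,87)],.012,o))
E
```

```text
[[ 0.3728 -0.2431]
 [ 0.3684 -0.3243]
 [ 0.4641 -0.2511]
 [ 0.4652 -0.3215]
 [ 0.5245 -0.2543]
 [ 0.5261 -0.3242]]
```

>>> step_arm(
  commands=[10, 0.001, -0.08, 0, 0, 0, 0, 10, 0.001, -0.152, 0, 0, 0, 0, 10, 0.001, -0.152, -0.05, 0, 0, 0, 10, 0.001, -0.152, -0.12, 0, 0, 0, 10, 0.001, -0.152, -0.18, 0, 0, 0, 10, 0.001, -0.152, -0.205, 0, 0, 0, 10, 0.001, -0.152, -0.212, 0, 0, 0, 10, 0.001, -0.152, -0.213, 0, 0, 0, 10, 0.001, -0.152, -0.213, 0, 0, 0, 10, 0.001, -0.152, -0.213, 0, 0, 0],
)

```text
clock: 15.3
position: [0.4179, -0.2863, 0.0261]
ee_rot: [1.0, -0.015, 0.001, 0.001]
ft_force: [-0.6, 1.3, 7.5]
grip_width: 0.344
grasp_force: 50.5
```

>>> step_arm(
  commands=[60, 0, 0, 0, 0, 0, 0, 60, 0, 0, 0, 0, 0, 0, 60, 0, 0, 0.1, 0, 0, 0, 60, 0, 0, 0.2, 0, 0, 0, 60, 0.01, 0.1, 0.24, 0, 0, 0, 60, 0.03, 0.2, 0.24, 0, 0, 0, 60, 0.04, 0.3, 0.24, 0, 0, 0, 60, 0.05, 0.4, 0.24, 0, 0, 0, 60, 0.06, 0.5, 0.24, 0, 0, 0, 60, 0.06, 0.6, 0.24, 0, 0, 0],
)

```text
clock: 16.55
position: [0.453, 0.0758, 0.1691]
ee_rot: [1.0, -0.016, 0.0, 0.0]
ft_force: [0.9, -0.0, 0.1]
grip_width: 0.703
grasp_force: 0.0
```

>>> step_arm(
  commands=[60, 0, 0.066, 0, 0, 0, 0, 60, 0, 0.066, 0, 0, 0, 0, 60, 0, 0.066, 0, 0, 0, 0, 60, 0, 0.066, 0, 0, 0, 0, 60, 0, 0.066, 0, 0, 0, 0, 60, 0, 0.066, 0, 0, 0, 0, 60, 0, 0.066, 0, 0, 0, 0, 60, 0, 0.066, 0, 0, 0, 0, 60, 0, 0.066, 0, 0, 0, 0, 60, 0, 0.066, 0, 0, 0, 0],
)

```text
clock: 17.8
position: [0.453, 0.1136, 0.1689]
ee_rot: [1.0, -0.015, 0.0, 0.0]
ft_force: [1.0, -1.2, 0.0]
grip_width: 0.702
grasp_force: 0.0
```

```bash
python3 - <<'E'
from h import *
o=get_obs(); im=camera("wrist"); cv2.imwrite("pics/w5.png",im[...,::-1]); np.save("w5.npy",np.r_[o["position"],o["ee_rot"]]); print(np.load("w5.npy"))
E
```

```text
[ 4.52997727e-01  1.13646718e-01  1.68923231e-01  9.99882800e-01
 -1.53096219e-02  1.06128430e-06  4.41286371e-05]
```

View pics/w5.png

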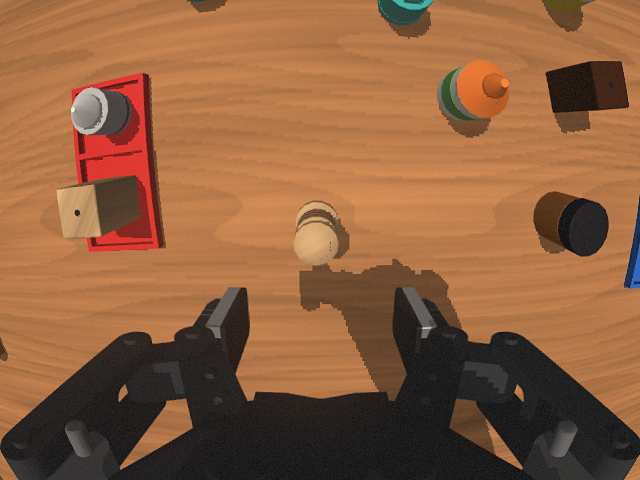

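Both red-tray items stand inside their compartments. The spindle bead is at (316,242), in line with the fingers' centre.

```bash
python3 - <<'E'
from h import *
w=np.load("w5.npy"); o=dict(position=w[:3],ee_rot=w[3:])
print(plane("wrist",[(316,242)],.066,o),plane("wrist",[(316,217)],.024,o))
E
```

```text
[[0.45166371 0.11606193]] [[0.46061629 0.11630138]]
```

>>> step_arm(
  commands=[60, 0, 0.001, -0.1, 0, 0, 0, 60, 0, 0.001, -0.18, 0, 0, 0, 60, 0, 0.001, -0.23, 0, 0, 0, 60, 0, 0.001, -0.249, 0, 0, 0, 60, 0, 0.001, -0.249, 0, 0, 0, 10, 0, 0.001, -0.249, 0, 0, 0, 10, 0, 0.001, -0.249, 0, 0, 0, 10, 0, 0.001, -0.249, 0, 0, 0, 10, 0, 0.001, -0.249, 0, 0, 0, 10, 0, 0.001, -0.249, 0, 0, 0],
)

```text
clock: 19.1
position: [0.454, 0.1144, 0.0209]
ee_rot: [1.0, -0.015, 0.001, 0.0]
ft_force: [-1.0, -0.2, 7.5]
grip_width: 0.337
grasp_force: 48.9
```

>>> step_arm(
  commands=[10, 0, 0, 0.1, 0, 0, 0, 10, 0, 0, 0.2, 0, 0, 0, 10, 0, -0.02, 0.24, 0, 0, 0, 10, 0.01, -0.1, 0.24, 0, 0, 0, 10, 0.02, -0.2, 0.24, 0, 0, 0, 10, 0.03, -0.3, 0.24, 0, 0, 0, 10, 0.04, -0.4, 0.24, 0, 0, 0, 10, 0.06, -0.5, 0.24, 0, 0, 0, 10, 0.07, -0.6, 0.24, 0, 0, 0, 10, 0.072, -0.671, 0.2, 0, 0, 0],
)

```text
clock: 20.35
position: [0.4972, -0.2921, 0.1416]
ee_rot: [1.0, -0.016, 0.002, 0.001]
ft_force: [0.2, -0.2, -1.3]
grip_width: 0.337
grasp_force: 49.8
```

>>> step_arm(
  commands=[10, 0, 0, 0, 0, 0, 0, 10, 0, 0, -0.06, 0, 0, 0, 10, 0, 0, -0.12, 0, 0, 0, 10, 0, 0, -0.17, 0, 0, 0, 10, 0, 0, -0.19, 0, 0, 0, 10, 0, 0, -0.193, 0, 0, 0, 10, 0, 0, -0.193, 0, 0, 0, 10, 0, 0, -0.193, 0, 0, 0, 10, 0, 0, -0.193, 0, 0, 0, 10, 0, 0, -0.193, 0, 0, 0],
)

```text
clock: 21.6
position: [0.4968, -0.2885, 0.0246]
ee_rot: [1.0, -0.015, 0.001, 0.0]
ft_force: [-1.5, 1.8, 6.7]
grip_width: 0.339
grasp_force: 50.8
```

>>> step_arm(
  commands=[60, 0, 0, 0, 0, 0, 0, 60, 0, 0, 0, 0, 0, 0, 60, 0, 0, 0.1, 0, 0, 0, 60, 0, 0, 0.2, 0, 0, 0, 75, 0.06, 0.05, 0.245, 0, 0, 0, 75, 0.13, 0.12, 0.245, 0, 0, 0, 75, 0.2, 0.18, 0.245, 0, 0, 0, 75, 0.27, 0.25, 0.245, 0, 0, 0, 75, 0.303, 0.277, 0.245, 0, 0, 0, 75, 0.303, 0.277, 0.245, 0, 0, 0],
)

```text
clock: 22.85
position: [0.6788, -0.1195, 0.1699]
ee_rot: [1.0, -0.014, -0.0, -0.001]
ft_force: [-0.4, -0.5, 0.3]
grip_width: 0.875
grasp_force: 0.0
```

```bash
python3 - <<'E'
from h import *
o=get_obs(); im=camera("wrist"); cv2.imwrite("pics/w6.png",im[...,::-1]); np.save("w6.npy",np.r_[o["position"],o["ee_rot"]]); print(np.load("w6.npy"))
E
```

```text
[ 6.78809430e-01 -1.19478242e-01  1.69922001e-01  9.99907265e-01
 -1.35938425e-02 -3.17482860e-04 -7.54050116e-04]
```

View pics/w6.png

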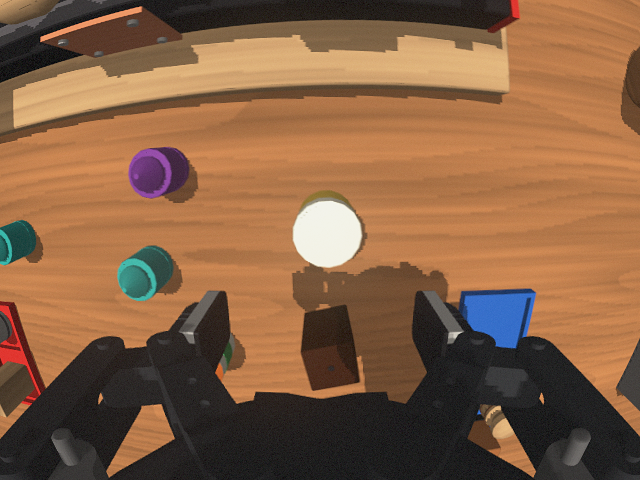

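The wax jar's white lid is centred at (327,233). The walnut at (330,347) is clear, behind the fingers.

```bash
python3 - <<'E'
from h import *
w=np.load("w6.npy"); o=dict(position=w[:3],ee_rot=w[3:])
print(plane("wrist",[(327,233)],.062,o))
E
```

```text
[[ 0.68230077 -0.12460004]]
```

>>> step_arm(
  commands=[75, 0.004, -0.0045, -0.1, 0, 0, 0, 75, 0.004, -0.0045, -0.18, 0, 0, 0, 75, 0.004, -0.0045, -0.235, 0, 0, 0, 75, 0.004, -0.0045, -0.265, 0, 0, 0, 75, 0.004, -0.0045, -0.265, 0, 0, 0, 30, 0.004, -0.0045, -0.265, 0, 0, 0, 30, 0.004, -0.0045, -0.265, 0, 0, 0, 30, 0.004, -0.0045, -0.265, 0, 0, 0, 30, 0.004, -0.0045, -0.265, 0, 0, 0, 30, 0.004, -0.0045, -0.265, 0, 0, 0],
)

```text
clock: 24.15
position: [0.6816, -0.1252, 0.014]
ee_rot: [1.0, -0.015, 0.001, 0.0]
ft_force: [-2.0, -0.1, 7.0]
grip_width: 0.558
grasp_force: 50.8
```

>>> step_arm(
  commands=[30, 0, 0, 0.1, 0, 0, 0, 30, 0, 0, 0.18, 0, 0, 0, 30, -0.04, -0.07, 0.2, 0, 0, 0, 30, -0.09, -0.14, 0.2, 0, 0, 0, 30, -0.14, -0.21, 0.2, 0, 0, 0, 30, -0.19, -0.277, 0.2, 0, 0, 0, 30, -0.19, -0.277, 0.13, 0, 0, 0, 30, -0.19, -0.277, 0.06, 0, 0, 0, 30, -0.19, -0.277, 0.02, 0, 0, 0, 30, -0.19, -0.277, 0.008, 0, 0, 0],
)

```text
clock: 25.4
position: [0.5658, -0.2907, 0.0178]
ee_rot: [1.0, -0.015, -0.001, -0.0]
ft_force: [-23.8, 10.3, 52.7]
grip_width: 0.561
grasp_force: 55.8
```

>>> step_arm(
  commands=[30, 0, 0, 0, 0, 0, 0, 30, 0, 0, 0, 0, 0, 0, 65, 0, 0, 0, 0, 0, 0, 65, 0, 0, 0, 0, 0, 0, 65, 0, 0, 0.03, 0, 0, 0, 65, 0, 0, 0.1, 0, 0, 0, 65, 0, 0, 0.2, 0, 0, 0, 65, 0, 0, 0.27, 0, 0, 0, 65, 0, 0, 0.27, 0, 0, 0, 65, 0, 0, 0.27, 0, 0, 0],
)

```text
clock: 26.65
position: [0.5662, -0.291, 0.1788]
ee_rot: [1.0, -0.015, 0.0, 0.0]
ft_force: [-0.6, 0.6, -0.4]
grip_width: 0.76
grasp_force: 0.0
```

```bash
python3 - <<'E'
from h import *
a=camera("wrist"); cv2.imwrite("pics/w7.png",a[...,::-1])
cv2.imwrite("pics/scene7.png",camera("scene")[...,::-1])
E
```

```text
(no output)
```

View pics/scene7.png

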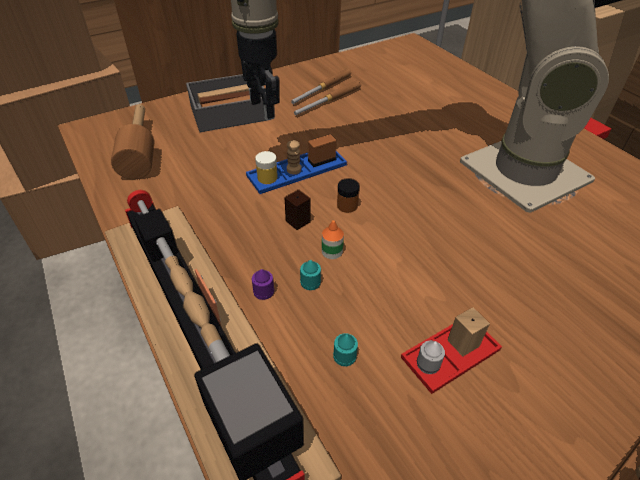

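View pics/w7.png

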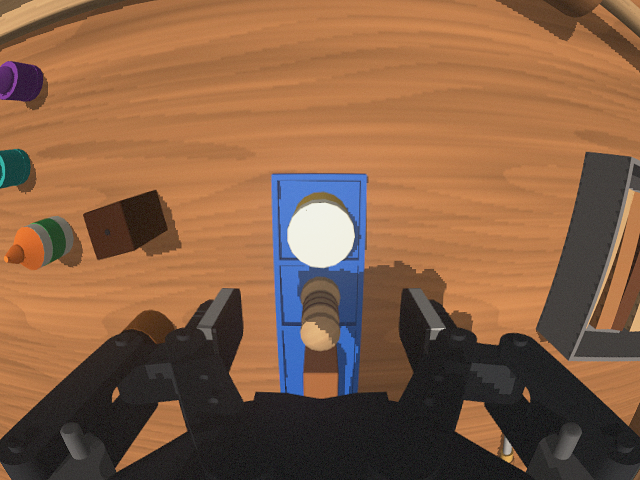

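All five pieces stand upright in their compartments. In the wrist view the wax lid is at (320,234), the spindle at (320,330) and the sanding block at (320,385). In the scene view the red kit is at (430,355) and (468,332). The walnut, stain jar and glue look undisturbed, and the gripper is clear.

```bash
python3 -c "
from workcell import *
print(hand_in())"
```

```text
the job is handed in; nothing more can be done
None
```

Both kits are made up and handed in at about 27 s, with all five pieces upright in their compartments and the walnut blank, stain jar and glue bottle left in place; the wrist force reached at least 53 N as the wax jar was set down (wrist limit 120 N).

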